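# Fill the packing crate and stack the empty one on it

## Task

Stand the loose jar, which waits between the crates, gently in the free end of the crate that already holds two jars. Then take the upper crate out of the nested pair of empties, turn it end for end relative to the filled crate and lower it gently onto that crate, so that it stands level on the rim lugs, stacked and not nested, clear of the jars. Leave the filled crate, the other empty crate and everything else where they stand.

Things in the scene. Friction and masses are not known exactly. Their poses are not given: they have to be found in the camera images.
- filled_crate_mid (a point): Filled crate: slate plastic stack-nest crate with two jars in it, 226 x 150 mm over the rim, 90 mm high, 0.3 kg, 3 mm walls flaring upward (bottom 194 x 120 mm outside). Point: its centre, 45 mm above its underside. z up, x lengthwise from the end with two lugs (-x) to the end with one lug (+x), y across. Free floor inside: x within 79 mm, y within 57 mm, 3 mm above its underside.
- filled_crate_pair_lugs (a point): Two-lug end of the filled crate: two flat ledges inside the end wall, 82 mm above its underside (8 mm below the rim), at y = 30 to 52 mm on either side, reaching in to x = -85 mm. The point: x = -93 mm, y = 0, at ledge height. Below each lug the wall's outer face has an open channel.
- filled_crate_single_lug (a point): One-lug end: one ledge at the same height, y = -14 to +14 mm, in to x = +85 mm; the point: x = +93 mm on the ledge. A crate put in the same way round slides down over the lugs and nests 45 mm above the lower one (or lands on the jars); turned 180 degrees its bottom stands on the lugs, 81 mm above the lower crate's underside, with about 7 mm play all round between the walls.
- filled_crate_gap (a point): The free place for the third jar, on the filled crate's floor (3 mm above its underside) at x = +52 mm, y = 0, at the one-lug end. A jar there has some 5 mm to spare lengthwise and 34 mm beside it to each long wall.
- empty_crate_mid (a point): Empty crate to be stacked: the upper one of the nested pair, same kind, sizes and axes as the filled crate; the point is its centre, 45 mm above its underside. Nested, its rim stands 45 mm above the rim of the crate below, which is the same way round, with 2.5 mm of play: lift it straight up, slowly.
- empty_crate_pair_end (a point): Point on the empty (upper) crate in the middle of its two-lug end: x = -100 mm, y = 0, 86 mm above its underside (41 mm above its centre).
- empty_crate_grip_left (a point): Hand grip in the middle of the empty crate's +y long wall: thickened rim with upright faces, 11 mm thick (y = 68 to 79 mm), 74 mm long, 26 mm deep. The point: its centre, 13 mm below its top, 32 mm above the crate's centre.
- empty_crate_grip_right (a point): The like hand grip on the empty crate's -y long wall (y = -79 to -68 mm); the point: its centre, 13 mm below its top. Held at one grip the crate sags a little to the other side.
- spare_crate_mid (a point): Lower crate of the nested pair, same kind and the same way round; the point: its centre, 45 mm above its underside. It stays where it is.
- jar1_mid (a point): Labelled jar, 46 mm in diameter, 68 mm high with its black lid, 0.16 kg; the point is its centre, 34 mm above its base. Stands in the filled crate.
- jar2_mid (a point): Labelled jar, 46 mm in diameter, 68 mm high with its black lid, 0.16 kg; the point is its centre, 34 mm above its base. Stands in the filled crate.
- jar3_mid (a point): Labelled jar, 46 mm in diameter, 68 mm high with its black lid, 0.16 kg; the point is its centre, 34 mm above its base. The loose one, standing on the table in front of the robot between the crates.
- sprayer_mid (a point): Trigger sprayer, bystander: bottle 70 mm in diameter, 236 mm high to the top of the head; the point lies on its axis 118 mm above the table. It stands close beside one long side of the nested pair (which side varies).
- label_roll_mid (a point): Roll of labels lying flat, bystander, 84 mm in diameter, 45 mm high; the point is its centre. Beside the other long side of the nested pair.
- aerosol_mid (a point): Aerosol can, bystander, 56 mm in diameter, 189 mm high; the point is its centre. Beside one long side of the filled crate (which side varies).
- lid_stack_mid (a point): Stack of black jar lids, bystander, 45 mm in diameter, 42 mm high; the point is its centre. Beside the other long side of the filled crate.
Things that resemble listed ones, but are neither listed nor needed, are in the scene too. What is shaped like the part that bears jar3_mid but pink, red or turquoise is not meant.

How it is judged (in metres and radians):
On the way, in this order (a step that is already met when the one before it is completed fails the run):
1. the loose jar stands upright on the floor of the filled crate (angle between jar3_mid's own z axis and vertical below 0.1 rad and x of jar3_mid in the frame of filled_crate_mid between -0.07 and 0.07 m and y of jar3_mid in the frame of filled_crate_mid between -0.055 and 0.055 m and z of jar3_mid in the frame of filled_crate_mid between -0.015 and -0.002 m), for 0.2 s.
2. the empty crate stands turned on the lugs of the filled crate (x of empty_crate_mid in the frame of filled_crate_mid between -0.012 and 0.012 m and y of empty_crate_mid in the frame of filled_crate_mid between -0.012 and 0.012 m and z of empty_crate_mid in the frame of filled_crate_mid between 0.076 and 0.086 m and angle between empty_crate_mid's own z axis and vertical below 0.04 rad and x of empty_crate_pair_end in the frame of filled_crate_mid above 0.08 m), for 0.2 s.
At the end, for the whole second after the job is handed in: Three jars upright on the filled crate's floor; the empty crate stands on its lugs turned 180 degrees: centred within 12 mm, 81 mm higher within 5 mm, level within 2 degrees; filled crate and other empty crate level and within 50 mm of their start; all released (all of step 1 and all of step 2 and angle between each of jar1_mid, jar2_mid's own z axis and vertical below 0.1 rad and x of jar1_mid in the frame of filled_crate_mid between -0.07 and 0.07 m and y of jar1_mid in the frame of filled_crate_mid between -0.055 and 0.055 m and z of jar1_mid in the frame of filled_crate_mid between -0.015 and -0.002 m and x of jar2_mid in the frame of filled_crate_mid between -0.07 and 0.07 m and y of jar2_mid in the frame of filled_crate_mid between -0.055 and 0.055 m and z of jar2_mid in the frame of filled_crate_mid between -0.015 and -0.002 m and distance of each of filled_crate_mid, spare_crate_mid from where it was at the start of the episode below 0.05 m and angle between each of filled_crate_mid, spare_crate_mid's own z axis and vertical below 0.05 rad); the robot touches nothing.
It fails at once if a bystander is knocked over or shifted by more than 40 mm (distance of any of sprayer_mid, label_roll_mid, aerosol_mid, lid_stack_mid from where it was at the start of the episode above 0.04 m).
It fails at once if a jar is dropped into the crate (falls faster than 0.6 m/s inside it) or tipped over ((z of jar3_mid in the frame of filled_crate_mid below 0.05 m and horizontal distance between jar3_mid and filled_crate_mid below 0.09 m and linear speed of jar3 above 0.6 m/s) or angle between any of jar1_mid, jar2_mid, jar3_mid's own z axis and vertical above 0.8 rad).
It fails at once if the empty crate is dropped onto the filled one (faster than 0.5 m/s just above it) (z of empty_crate_mid in the frame of filled_crate_mid below 0.12 m and horizontal distance between empty_crate_mid and filled_crate_mid below 0.08 m and linear speed of empty_crate above 0.5 m/s).
It also fails if it takes over 67 s, if anything falls off the work surface, if the arm or the gripper's body presses on something with over 40 N, if the wrist force passes 120 N, or if a joint passes its speed limit or range.

## Robot

A 6-joint arm with a two-finger parallel gripper is mounted at the origin on the work surface. World frame = base frame: x ahead of the robot, y to its left, z up, the work surface at z = 0. Lengths are in mm, angles in rad, forces in N, time in s.
With the tool pointing down it reaches from about 325 to 750 mm from the base axis. Payload 7.6 kg.
Tool frame: the origin (TCP) lies on the mounting face of the last link; the fingertips stand 173 mm ahead of it and the grasp point (between the pads) lies 155 mm ahead of it (r.tcp_to_tips is the distance from the TCP to the fingertips, in mm); z points along the fingers, y is the direction in which the jaws open and shut (so a half turn about z gives the same grasp; the last joint's range is limited). The gripper opens to 85 mm and grips with 20 to 120 N. Pads are 22 mm wide; open, the fingers measure 114 mm over their backs; the gripper's body (76 mm by 85 mm) begins 54 mm behind the grasp point. The pads swing forward as they close: fully open they stand 13 mm farther back than shut.
Start: joints at [-1.315, 0.052, 1.401, -0, 1.689, -0.07], TCP at [168.056, -497.379, 404.723] pointing down, gripper open.
Joint ranges: [-2.9, 2.9], [-0.91, 2.17], [0.12, 2.37], [-1.06, 4.2], [0.26, 2.73], [-2.93, 2.93]. Speed limits (rad/s): [2.57, 2.57, 3.01, 3.14, 3.14, 3.14].

## Interface

Orientations are given as a rotation vector (axis times angle).
In Python, from workcell import r gives the robot as it stands. The module is installed in compiled form; this text tells all that it offers.
- The arm moves only by the tool play_rows, never from a script. Its argument "deltas" is a list of rows, each a list of 7 numbers: the opening, from 0 (shut) to 1 (fully open), then the shift along the world's x, y, z in units of 0.2 m (1.0 is 0.2 m), then the turn, a rotation vector about the world's x, y, z in units of 0.5 rad (1.0 is 0.5 rad). In form: [[hand, tx, ty, tz, wx, wy, wz], ...]. A call has exactly 8 rows; each row is the pose to reach, as a shift and turn from the pose commanded when the call began; what a row does not reach only later rows make up. A row lasts 1/12 s, in which the tool goes at most 41.7 mm and 7.16 degrees, less where a joint would pass 70% of its speed; a pose out of reach is approached as far as the arm can. A call with a number of a shift or a turn outside -1 to 1 is refused whole. A call with a gripper value outside its range is refused whole. The fingers move at their own pace and stop on an object; "squeeze" is the grip in N (left out, the last holds). Time passes only in rows, so rows that repeat a pose let the fingers close, or fill a call up. It gives the time, the measured TCP pose, the force and the opening at its end, in the units of the state.
- r.state(): the state, without advancing time (a new reading comes with each control period).
- r.grab_frame(name): name is "side" or "top"; returns a dict with "color" (400x640x3 uint8, red, green, blue), "range_z" (400x640 float32, mm along the optical axis (not along the pixel's ray), 0 where there is no reading), "fx", "fy", "cx", "cy" (pixels), "rvec" (rotation vector, rad) and "tvec" (3), from world to camera coordinates, as OpenCV has them. Camera axes: x right, y down, z forward; pixel columns grow to the right and rows downward; lengths in mm; the calibration is good to about 2 mm. A picture is of the moment at which its call begins.
- r.job_done(): hands the job in, once; it reports no verdict.
The state is a dict: "time_s": time; "qpos": joint angles; "qvel": joint speeds; "joint_efforts": joint torques, N m; "tool_pos": TCP position; "eef_rot": TCP orientation; "contact_force": force on the tool from outside, world axes, zero at the start; "wrist_torque": the same for the moment, N m; "width": opening from 0.0 (shut) to 1.0 (fully open).
Only numpy, scipy, OpenCV 4.12 (cv2) and the standard library are available. Lean on these libraries where they do the work, as an engineer would, in place of code of your own. Each camera call takes 0.05 s, during which the arm holds its last target.

## Working session

There is one attempt and no reset: what is moved stays moved. The work goes in short steps, Python scripts to look and compute and a tool call to move; the robot and the scene stay as the last step left them, time stands still between calls to the robot, and variables do not carry over. Pictures are saved under pics/ and viewed, and the job is handed in when it is done.

Besides the shell and the picture viewer there is one more tool, called after "Call:" as name([rows], argument=value, ...), one row to a line, values as JSON. play_rows: Moves the arm, as the interface text tells. Shifts and turns lie within -1 to 1; 1 stands for 0.2 m of shift or 0.5 rad of turn. Its arguments: {"type":"object","properties":{"deltas":{"type":"array","items":{"type":"array","items":{"type":"number","minimum":-1,"maximum":1}}},"squeeze":{"type":"number"}},"required":["deltas"]}

```bash
mkdir -p pics; cat > h.py <<'E'
import numpy as np, cv2
from workcell import r
def cam(n):
    f=r.grab_frame(n); return f
def save(f,p,box=None,s=1):
    c=f["color"][:,:,::-1].copy()
    if box: c=c[box[1]:box[3],box[0]:box[2]]
    if s!=1: c=cv2.resize(c,None,fx=s,fy=s,interpolation=cv2.INTER_CUBIC)
    cv2.imwrite(p,c)
def cloud(f):
    R=cv2.Rodrigues(np.array(f["rvec"],float))[0];t=np.array(f["tvec"],float).reshape(3)
    z=f["range_z"].astype(float);v,u=np.mgrid[0:400,0:640]
    P=np.stack([(u-f["cx"])/f["fx"]*z,(v-f["cy"])/f["fy"]*z,z],-1)
    W=(P-t)@R
    W[z==0]=np.nan
    return W
E
python3 - <<'E'
from h import *
s=r.state(); print({k:np.round(s[k],3) for k in s})
for n in("top","side"):
    f=cam(n); save(f,f"pics/{n}0.png"); np.savez(f"{n}0.npz",**f)
    R=cv2.Rodrigues(np.array(f["rvec"],float))[0]; print(n,-R.T@np.array(f["tvec"]).reshape(3),R[2],f["fx"])
E
```

```text
{'time_s': np.float64(0.0), 'qpos': array([-1.315,  0.053,  1.402,  0.   ,  1.689, -0.07 ]), 'qvel': array([ 0.   ,  0.002,  0.   , -0.001,  0.001, -0.   ]), 'joint_efforts': array([ 1.0000e-03, -3.8166e+01, -3.6019e+01, -0.0000e+00,  6.0000e-03,
       -0.0000e+00]), 'tool_pos': array([ 168.064, -497.335,  403.867]), 'eef_rot': array([-3.098, -0.509,  0.   ]), 'contact_force': array([-0.074,  0.581, -0.225]), 'wrist_torque': array([0.035, 0.007, 0.039]), 'width': np.float64(0.999)}
top [ 445.83518034   12.62473969 1066.31513961] [ 0.09127681 -0.0101915  -0.99577341] 401.8873218349174
side [402.47085486 774.82572807 955.1260908 ] [ 0.10056925 -0.67084127 -0.73475017] 415.6930205689174
```

```bash
ls . pics
```

```text
.:
h.py
pics
side0.npz
top0.npz

pics:
side0.png
top0.png
```

View pics/top0.png

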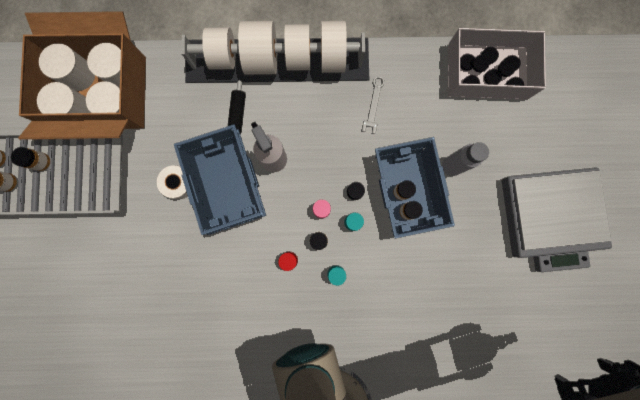

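View pics/side0.png

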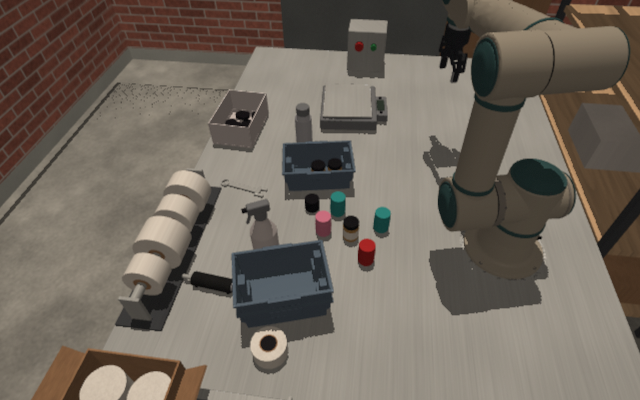

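The top view shows filled crate at (414,188) holding two jars, nested pair at (220,180), sprayer at (267,150), label roll at (172,182), aerosol at (475,153). Candidates for jar3: black-lidded (318,241) and black (356,191); pink (321,209), red (288,261) and turquoise (355,222), (337,276) are ruled out. In the side view, (351,228) has a black lid over a pale label, so it is the jar. The one at (312,203) is plain black, next to the crate, so it is the lid stack. I'll check this in a crop.

```bash
python3 - <<'E'
from h import *
t=dict(np.load("top0.npz")); s=dict(np.load("side0.npz"))
a=cv2.resize(t["color"][120:290,260:460,::-1],(800,680)); 
save(t,"pics/top_crop.png",(160,110,480,290),2.5)
save(s,"pics/side_crop.png",(220,90,420,340),2.4)
W=cloud(t)
for n,(u,v) in dict(jar3=(318,241),lid=(356,191),pink=(321,209),red=(288,261),t1=(355,222),t2=(337,276),j1=(404,189),j2=(411,210),roll=(163,182),aero=(478,152),spr=(262,138)).items():
    print(n,np.round(np.nanmedian(W[v-2:v+3,u-2:u+3].reshape(-1,3),0),1))
E
```

```text
jar3 [430.1  15.4  69.4]
lid [555.3 -84.   42.1]
pink [509.1   6.6  69.4]
red [382.6  89.9  69.6]
t1 [475.2 -77.2  68.5]
t2 [344.1 -29.8  69.1]
j1 [ 555.2 -201.    72.3]
j2 [ 502.5 -216.6   71.5]
roll [586.3 408.2  46.1]
aero [ 622.3 -344.   189.7]
spr [650.  128.9 235.7]
```

View pics/top_crop.png

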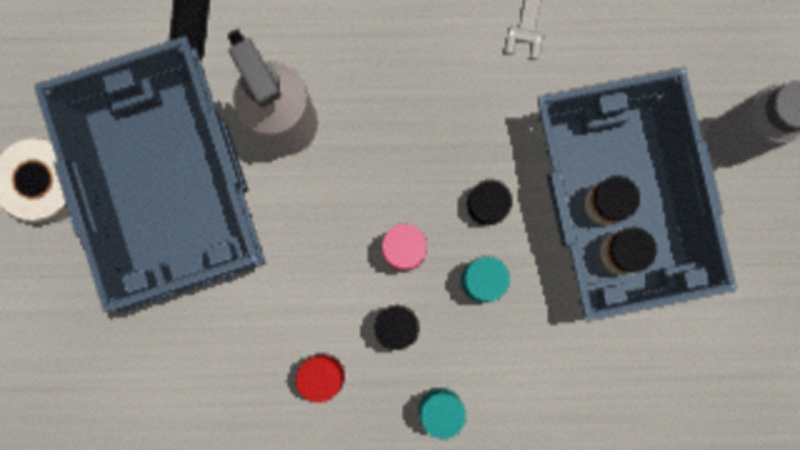

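View pics/side_crop.png

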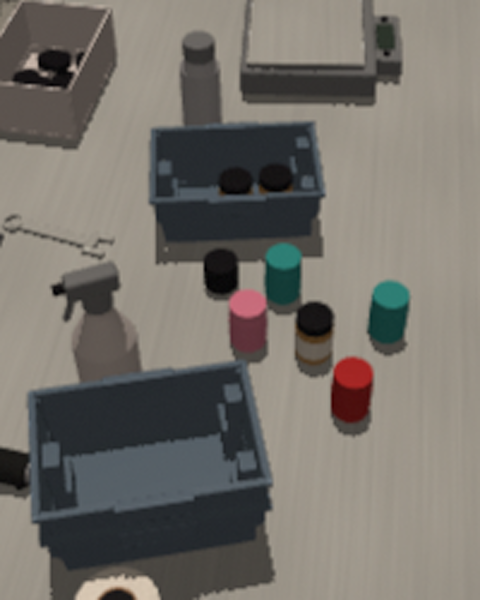

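The crops confirm it: in the side crop the object at (314,333) has a black lid with a pale label, so it is jar3 (top px 318,241). The one at (221,270) is all black and 42 mm high, so it is the lid stack. Both crates have their two-lug end toward the robot (bottom of the top view). Next I'll measure the crate poses.

```bash
cat >> h.py <<'E'
def rim(W,cx,cy,z,rad=150,tol=6):
    m=(np.abs(W[...,2]-z)<tol)&(np.hypot(W[...,0]-cx,W[...,1]-cy)<rad)
    P=W[m]; 
    return P
def rect(P):
    (c,wh,a)=cv2.minAreaRect(P[:,:2].astype(np.float32))
    b=cv2.boxPoints((c,wh,a)); 
    e=b[1]-b[0]; e2=b[2]-b[1]
    l=e if np.hypot(*e)>np.hypot(*e2) else e2
    th=np.arctan2(l[1],l[0]); th=(th+np.pi/2)%np.pi-np.pi/2
    return np.array(c),sorted(wh),th
E
python3 - <<'E'
from h import *
for n in("top","side"):
    W=cloud(dict(np.load(n+"0.npz")))
    for nm,c,z in(("filled",(535,-208),90),("upper",(560,250),135),("lower",(560,250),90)):
        m=(np.hypot(W[...,0]-c[0],W[...,1]-c[1])<150)
        P=rim(W,*c,z)
        try:
            cc,wh,th=rect(P); print(n,nm,len(P),cc.round(1),np.round(wh,1),round(th,4),"zmed",np.median(P[:,2]).round(1))
            # robust: project and per-side percentile
            R=np.array([[np.cos(th),np.sin(th)],[-np.sin(th),np.cos(th)]])
            q=(P[:,:2]-cc)@R.T
            print("  x ends",np.percentile(q[:,0],[1,99]).round(1)," y",np.percentile(q[:,1],[1,99]).round(1))
        except Exception as e: print(e)
    for nm,c,z,rad in(("jar3",(430,15),68,40),("j1",(555,-201),71,30),("j2",(502,-216),71,30),("roll",(580,400),45,60),("aero",(622,-344),189,40),("lid",(555,-84),42,40)):
        P=rim(W,*c,z,rad,4)
        if len(P)>5:
            (x,y),rr=cv2.minEnclosingCircle(P[:,:2].astype(np.float32)); print(n,nm,len(P),round(x,1),round(y,1),round(rr,1),P[:,2].mean().round(1), P[:,:2].mean(0).round(1))
    print(n,"spr pts", end=" ")
    for lo,hi in((20,130),(130,200),(200,245)):
        m=(W[...,2]>lo)&(W[...,2]<hi)&(np.hypot(W[...,0]-640,W[...,1]-135)<75); P=W[m]
        P=P[(P[:,1]<170)]
        if len(P): print(P.min(0).round(),P.max(0).round())
E
```

```text
top filled 1230 [ 563.2 -245.1] [204.8 225.8] 0.1828 zmed 90.5
  x ends [-112.4  112.1]  y [-87.3 101.7]
top upper 1337 [589.9 217.9] [218.3 226.4] 0.3046 zmed 135.2
  x ends [-112.9  111.6]  y [-93.8 107.7]
top lower 669 [587.8 213.9] [212.7 220.5] 0.3057 zmed 89.8
  x ends [-110.2  104.3]  y [-91.7  98.9]
top jar3 242 431.2 14.7 22.3 68.8 [431.2  14.8]
top j1 243 556.6 -207.6 22.2 71.6 [ 556.3 -207.6]
top j2 238 503.7 -222.0 22.5 71.5 [ 504.1 -222.3]
top roll 679 588.1 383.5 42.1 45.9 [586.7 388.1]
top aero 288 623.9 -346.3 21.8 189.5 [ 623.8 -345.7]
top lid 225 558.1 -83.9 22.0 42.1 [558.2 -83.9]
top spr pts [570.  95.  21.] [661. 170. 130.]
[571.  96. 130.] [681. 170. 200.]
[624. 110. 201.] [687. 154. 240.]
side filled 662 [ 559.5 -244.4] [203.7 226.1] 0.1594 zmed 89.4
  x ends [-111.7  112.3]  y [-93.1 100.5]
side upper 1346 [587.3 218.8] [215.6 226. ] 0.3057 zmed 134.4
  x ends [-112.2  112.3]  y [-89.6 106.8]
side lower 1005 [585.9 224.7] [203.3 225.9] 0.3128 zmed 89.7
  x ends [-109.9  110.6]  y [-85.2 101.1]
side jar3 159 429.1 14.5 24.6 68.2 [429.4  14.1]
side j1 103 555.8 -207.9 23.6 71.2 [ 554.7 -206.7]
side j2 107 502.8 -222.5 23.0 71.2 [ 502.4 -221.7]
side roll 999 586.8 382.7 42.4 45.3 [586.1 384.4]
side aero 90 623.5 -348.8 23.6 188.9 [ 622.1 -344.8]
side lid 125 556.5 -84.9 23.4 41.9 [556.6 -83.6]
side spr pts [574. 119.  69.] [680. 169. 130.]
[572. 109. 130.] [681. 170. 200.]
[622. 110. 200.] [685. 153. 239.]
```

```bash
cat >> h.py <<'E'
def crate(f,c,z,tol=5):
    W=cloud(f); col=f["color"].astype(int)
    m=(np.abs(W[...,2]-z)<tol)&(np.hypot(W[...,0]-c[0],W[...,1]-c[1])<150)&(col[...,2]-col[...,0]>12)
    m=cv2.morphologyEx(m.astype(np.uint8),cv2.MORPH_OPEN,np.ones((2,2)))
    n,l,st,_=cv2.connectedComponentsWithStats(m); k=1+np.argmax(st[1:,4])
    P=W[l==k]
    c,wh,th=rect(P)
    R=np.array([[np.cos(th),np.sin(th)],[-np.sin(th),np.cos(th)]])
    q=(P[:,:2]-c)@R.T
    return c,wh,th,q,len(P),P
E
python3 - <<'E'
from h import *
for n in("top","side"):
    f=dict(np.load(n+"0.npz"))
    for nm,c,z in(("filled",(553,-220),90),("upper",(585,240),135)):
        c,wh,th,q,k,P=crate(f,c,z)
        print(n,nm,k,c.round(1),np.round(wh,1),round(th,4),"1/99% x",np.percentile(q[:,0],[1,99]).round(1)," y",np.percentile(q[:,1],[1,99]).round(1))
        # rim long sides lines: end walls fit
        for s in(1,-1):
            e=(np.abs(q[:,0]*s-110)<6)&(np.abs(q[:,1])<60); 
            g=(np.abs(q[:,1]*s-72)<9)&(np.abs(q[:,0])<100)
            print("  end",s,e.sum(),np.median(q[e,0]).round(1),"slope",np.round(np.polyfit(q[e,1],q[e,0],1)[0],4) if e.sum()>10 else "", " long",g.sum(),np.median(q[g,1]).round(1),np.round(np.polyfit(q[g,0],q[g,1],1)[0],4) if g.sum()>10 else "")
E
```

```text
top filled 1059 [ 558.2 -239.8] [178.3 226.3] 0.1753 1/99% x [nan nan]  y [nan nan]
  end 1 165 108.8 slope -0.0054  long 56 67.8 -0.0128
  end -1 144 -107.5 slope -0.002  long 0 nan 
top upper 1161 [589.5 263.8] [187.1 253.2] 0.3046 1/99% x [nan nan]  y [nan nan]
  end 1 0 nan slope   long 1 63.3 
  end -1 19 -110.3 slope 0.574  long 28 -72.0 -0.2765
side filled 86 [ 615.9 -141.2] [41.6 95.9] -0.3346 1/99% x [-47.9  47.2]  y [-20.8  20.2]
  end 1 0 nan slope   long 0 nan 
  end -1 0 nan slope   long 0 nan 
side upper 654 [576.2 251.2] [148.  223.4] 0.3241 1/99% x [nan nan]  y [nan nan]
  end 1 123 107.5 slope 0.019  long 322 68.2 -0.0144
  end -1 108 -107.7 slope 0.0194  long 6 -73.1
  return _methods._mean(a, axis=axis, dtype=dtype,
  ret = ret.dtype.type(ret / rcount)
```

```bash
cat >> h.py <<'E'
def crate2(f,c,th,z,tol=5,it=4):
    W=cloud(f); W=W[np.isfinite(W[...,2])]; W=W[np.abs(W[:,2]-z)<tol]; c=np.array(c,float)
    for _ in range(it):
        R=np.array([[np.cos(th),np.sin(th)],[-np.sin(th),np.cos(th)]])
        q=(W[:,:2]-c)@R.T
        k=(np.abs(q[:,0])<122)&(np.abs(q[:,1])<84); q=q[k]
        e=[q[(np.abs(q[:,0]*s-109)<9)&(np.abs(q[:,1])<65)] for s in(1,-1)]
        xs=[np.percentile(e[0][:,0],97),np.percentile(e[1][:,0],3)]
        sl=[np.polyfit(a[:,1],a[:,0],1)[0] for a in e]
        # long rims away from grips
        g=[q[(np.abs(q[:,1]*s-70)<9)&(np.abs(q[:,0])>45)&(np.abs(q[:,0])<100)] for s in(1,-1)]
        ys=[np.percentile(g[0][:,1],97) if len(g[0])>5 else np.nan,np.percentile(g[1][:,1],3) if len(g[1])>5 else np.nan]
        gl=[np.polyfit(a[:,0],a[:,1],1)[0] if len(a)>20 else np.nan for a in g]
        d=np.array([np.mean(xs),np.nan_to_num(np.mean(ys))]); 
        c=c+R.T@d
        th=th-np.mean(sl)
    return c,th,xs,ys,sl,gl,[len(a) for a in e+g]
E
python3 - <<'E'
from h import *
for n in("top","side"):
    f=dict(np.load(n+"0.npz"))
    for nm,c,th,z in(("filled",(553,-220),.175,90),("upper",(577,245),.3046,135)):
        o=crate2(f,c,th,z); print(n,nm,*[np.round(x,3) for x in o])
E
```

```text
top filled [ 558.932 -222.387] 0.184 [ 112.598 -112.574] [ 75.1   -75.152] [ 0.002 -0.002] [0.001 0.001] [207 195 150 178]
top upper [580.489 246.312] 0.309 [ 112.611 -112.651] [ 74.868 -74.973] [-0.001  0.002] [-0.002 -0.003] [228 203 182 148]
side filled [ 557.069 -223.848] 0.176 [ 112.462 -112.391] [ 77.254 -77.417] [ 0.008 -0.008] [0.012 0.01 ] [ 72  75 104  95]
side upper [579.009 245.288] 0.305 [ 112.639 -112.639] [ 75.666 -75.666] [ 0. -0.] [0.001 0.002] [185 183 192 171]
```

Filled crate: centre (558.3, -222.9), yaw 0.182. Upper crate: (579.8, 245.8), yaw 0.308. Jar3: (430.3, 14.6). The sprayer blocks the -y grip, so I'll use the left grip, beside the roll. First I move to the jar, with the jaws along the filled crate's y axis.

Call:
play_rows([
  [0.9,0.03,0.06,0,0,0,-0.03],
  [0.85,0.1,0.19,0,0,0,-0.08],
  [0.8,0.17,0.34,0,0,0,-0.13],
  [0.8,0.24,0.49,0,0,0,-0.18],
  [0.8,0.31,0.64,0,0,0,-0.23],
  [0.8,0.38,0.78,0,0,0,-0.287],
  [0.8,0.42,0.86,0,0,0,-0.287],
  [0.8,0.44,0.9,0,0,0,-0.287],
], squeeze=40)

```text
time_s: 0.77
tool_pos: [256.8, -315.6, 404.6]
eef_rot: [-3.128, -0.289, -0.0]
contact_force: [-0.2, -0.5, -0.2]
width: 0.8
```

Call:
play_rows([
  [0.8,0.04,0.08,0,0,0,0],
  [0.8,0.11,0.2,-0.03,0,0,0],
  [0.8,0.18,0.34,-0.08,0,0,0],
  [0.8,0.25,0.48,-0.14,0,0,0],
  [0.8,0.32,0.63,-0.2,0,0,0],
  [0.8,0.39,0.77,-0.26,0,0,0],
  [0.8,0.43,0.86,-0.3,0,0,0],
  [0.8,0.45,0.9,-0.3,0,0,0],
])

```text
time_s: 1.43
tool_pos: [346.4, -135.8, 342.8]
eef_rot: [-3.126, -0.289, 0.004]
contact_force: [-0.1, -0.5, -0.4]
width: 0.802
```

Call:
play_rows([
  [0.8,0.04,0.08,0,0,0,0],
  [0.8,0.11,0.2,0,0,0,0],
  [0.8,0.19,0.34,0,0,0,0],
  [0.8,0.27,0.48,0,0,0,0],
  [0.8,0.34,0.62,0,0,0,0],
  [0.8,0.4,0.72,0,0,0,0],
  [0.8,0.42,0.76,0,0,0,0],
  [0.8,0.42,0.76,0,0,0,0],
])

```text
time_s: 2.1
tool_pos: [430.8, 15.1, 344.8]
eef_rot: [3.128, 0.289, -0.001]
contact_force: [0.3, -0.8, 0.5]
width: 0.801
```

```bash
cat >> h.py <<'E'
from scipy.spatial.transform import Rotation as Ro
def psi():
    s=r.state(); M=Ro.from_rotvec(s["eef_rot"]).as_matrix()
    return np.round(s["time_s"],2),np.round(s["tool_pos"],2),"psi",round(float(np.arctan2(M[1,1],M[0,1])),4),"tilt",np.round(M[:2,2],4),"w",round(float(s["width"]),3),"F",np.round(s["contact_force"],1),"q",np.round(s["qpos"],2)
E
python3 -c "
from h import *
print(psi()); f=cam('side'); save(f,'pics/side1.png')"
```

```text
(np.float64(2.1), array([430.77,  15.08, 344.77]), 'psi', -1.3866, 'tilt', array([-0.0004, -0.0003]), 'w', 0.801, 'F', array([ 0.3, -0.8,  0.5]), 'q', array([-0.05, -0.19,  1.75, -0.  ,  1.58,  1.34]))
```

View pics/side1.png

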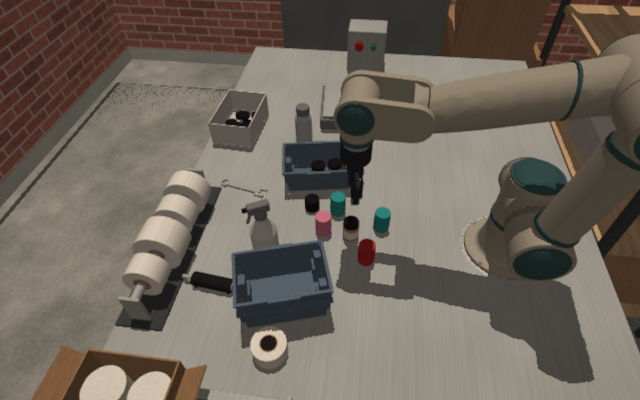

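The side view shows the gripper at (355,180), directly above the jar at (351,228). Now down, and grip.

Call:
play_rows([
  [0.8,0,0,-0.06,0,0,0],
  [0.8,0,0,-0.17,0,0,0],
  [0.8,0,0,-0.3,0,0,0],
  [0.8,0,0,-0.43,0,0,0],
  [0.8,0,0,-0.55,0,0,0],
  [0.8,0,0,-0.65,0,0,0],
  [0.8,0,0,-0.71,0,0,0],
  [0.8,0,0,-0.73,0,0,0],
])

```text
time_s: 2.82
tool_pos: [429.0, 13.1, 196.7]
eef_rot: [3.129, 0.283, -0.006]
contact_force: [0.4, -0.3, 0.0]
width: 0.799
```

Call:
play_rows([
  [0.7,0,0,0,0,0,0],
  [0.6,0,0,0,0,0,0],
  [0.5,0,0,0,0,0,0],
  [0.45,0,0,0,0,0,0],
  [0.4,0,0,0,0,0,0],
  [0.4,0,0,0,0,0,0],
  [0.4,0,0,0,0,0,0],
  [0.4,0,0,0,0,0,0],
], squeeze=40)

```text
time_s: 3.48
tool_pos: [430.6, 14.4, 200.2]
eef_rot: [3.127, 0.286, 0.004]
contact_force: [-1.3, -1.0, 7.3]
width: 0.524
```

```bash
python3 -c "
from h import *
print(psi()); f=cam('side'); save(f,'pics/side2.png',(290,140,430,300),3.5)"
```

```text
(np.float64(3.48), array([430.61,  14.41, 200.16]), 'psi', -1.3884, 'tilt', array([ 0.0026, -0.001 ]), 'w', 0.524, 'F', array([-1.3, -1. ,  7.3]), 'q', array([-0.05, -0.03,  1.91, -0.  ,  1.26,  1.34]))
```

View pics/side2.png

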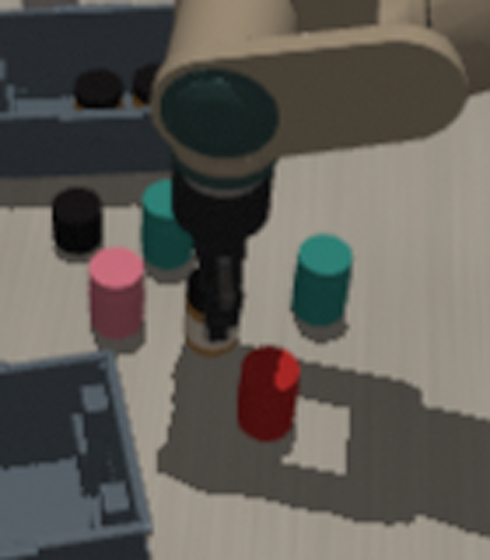

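Jar held (opening 44.5 mm). Lift, then carry it over the gap, about (610, -213).

Call:
play_rows([
  [0.4,0,0,0.03,0,0,0],
  [0.4,0,0,0.1,0,0,0],
  [0.4,0,0,0.2,0,0,0],
  [0.4,0,0,0.32,0,0,0],
  [0.4,0,0,0.44,0,0,0],
  [0.4,0,0,0.55,0,0,0],
  [0.4,0,0,0.62,0,0,0],
  [0.4,0,0,0.65,0,0,0],
])

```text
time_s: 4.2
tool_pos: [430.2, 14.7, 331.4]
eef_rot: [3.128, 0.286, 0.006]
contact_force: [-0.2, 0.5, -1.1]
width: 0.521
```

Call:
play_rows([
  [0.4,0.02,-0.02,0,0,0,0],
  [0.4,0.06,-0.07,0,0,0,0],
  [0.4,0.12,-0.15,0,0,0,0],
  [0.4,0.2,-0.25,0,0,0,0],
  [0.4,0.28,-0.35,0,0,0,0],
  [0.4,0.36,-0.45,0,0,0,0],
  [0.4,0.43,-0.54,0,0,0,0],
  [0.4,0.5,-0.63,0,0,0,0],
])

```text
time_s: 4.87
tool_pos: [530.8, -113.5, 326.3]
eef_rot: [-3.128, -0.285, 0.005]
contact_force: [0.4, 0.7, -1.1]
width: 0.521
```

Call:
play_rows([
  [0.4,0.07,-0.09,0,0,0,0],
  [0.4,0.15,-0.19,0,0,0,0],
  [0.4,0.23,-0.29,0,0,0,0],
  [0.4,0.3,-0.38,0,0,0,0],
  [0.4,0.36,-0.45,0,0,0,0],
  [0.4,0.4,-0.51,0,0,0,0],
  [0.4,0.4,-0.51,0,0,0,0],
  [0.4,0.4,-0.51,0,0,0,0],
])

```text
time_s: 5.53
tool_pos: [610.1, -214.6, 326.0]
eef_rot: [-3.127, -0.284, 0.005]
contact_force: [-0.0, -0.9, -1.9]
width: 0.52
```

```bash
python3 -c "
from h import *
print(psi()); f=cam('side'); save(f,'pics/side3.png',(240,60,400,220),3.5)
f=cam('top'); save(f,'pics/top3.png',(340,90,500,250),3.5)"
```

```text
(np.float64(5.53), array([ 610.05, -214.57,  326.02]), 'psi', -1.3897, 'tilt', array([-0.0034,  0.0014]), 'w', 0.52, 'F', array([-0. , -0.9, -1.9]), 'q', array([-0.4 ,  0.43,  1.12, -0.  ,  1.6 ,  0.99]))
```

View pics/side3.png

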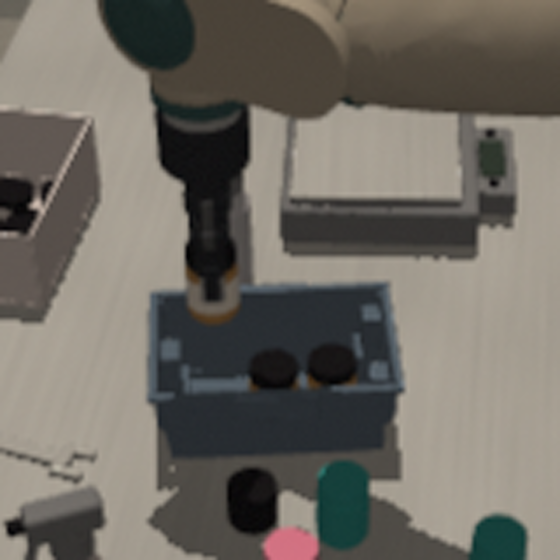

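View pics/top3.png

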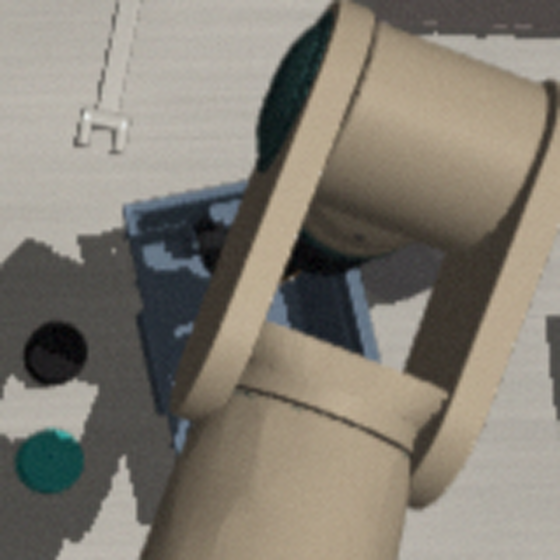

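The crops show the jar hanging upright at the far, single-lug end of the crate (side crop 213,290), clear of the two other jars. Lower it.

Call:
play_rows([
  [0.4,0,0.005,-0.04,0,0,0],
  [0.4,0,0.005,-0.11,0,0,0],
  [0.4,0,0.005,-0.2,0,0,0],
  [0.4,0,0.005,-0.29,0,0,0],
  [0.4,0,0.005,-0.37,0,0,0],
  [0.4,0,0.005,-0.43,0,0,0],
  [0.4,0,0.005,-0.46,0,0,0],
  [0.4,0,0.005,-0.46,0,0,0],
])

```text
time_s: 6.3
tool_pos: [609.6, -211.9, 234.8]
eef_rot: [-3.127, -0.287, 0.004]
contact_force: [0.3, 0.8, -2.4]
width: 0.521
```

Call:
play_rows([
  [0.4,0,0,-0.02,0,0,0],
  [0.4,0,0,-0.04,0,0,0],
  [0.4,0,0,-0.06,0,0,0],
  [0.4,0,0,-0.08,0,0,0],
  [0.4,0,0,-0.1,0,0,0],
  [0.4,0,0,-0.115,0,0,0],
  [0.4,0,0,-0.125,0,0,0],
  [0.4,0,0,-0.125,0,0,0],
])

```text
time_s: 6.97
tool_pos: [609.9, -212.3, 211.0]
eef_rot: [-3.128, -0.286, 0.001]
contact_force: [-0.1, -0.0, -1.0]
width: 0.521
```

```bash
python3 -c "
from h import *
print(psi()); f=cam('side'); save(f,'pics/side4.png',(240,60,400,220),3.5);print(psi())"
```

```text
(np.float64(6.97), array([ 609.93, -212.33,  211.01]), 'psi', -1.3885, 'tilt', array([-0.0009,  0.0003]), 'w', 0.521, 'F', array([-0.1, -0. , -1. ]), 'q', array([-0.39,  0.52,  1.23, -0.  ,  1.39,  1.  ]))
(np.float64(7.02), array([ 610.02, -212.36,  211.44]), 'psi', -1.3885, 'tilt', array([-0.0004,  0.0001]), 'w', 0.521, 'F', array([ 0. , -0.5, -1.3]), 'q', array([-0.39,  0.52,  1.23, -0.  ,  1.39,  1.  ]))
```

View pics/side4.png

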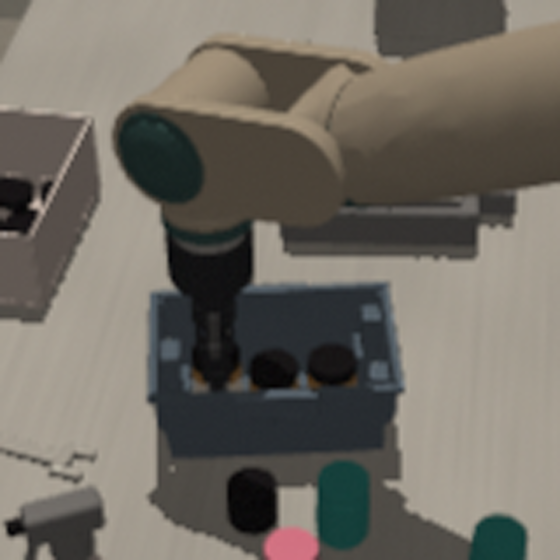

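The jar is inside the crate at crop (213,365), about 8 mm above the floor. I'll go down slowly for the rest.

Call:
play_rows([
  [0.4,0,0,-0.01,0,0,0],
  [0.4,0,0,-0.015,0,0,0],
  [0.4,0,0,-0.02,0,0,0],
  [0.4,0,0,-0.025,0,0,0],
  [0.4,0,0,-0.03,0,0,0],
  [0.4,0,0,-0.033,0,0,0],
  [0.4,0,0,-0.035,0,0,0],
  [0.4,0,0,-0.035,0,0,0],
])

```text
time_s: 7.68
tool_pos: [610.0, -212.4, 204.6]
eef_rot: [3.129, 0.286, -0.0]
contact_force: [0.4, 0.4, -1.7]
width: 0.526
```

```bash
python3 -c "
from h import *
print(psi())"
```

```text
(np.float64(7.68), array([ 610.03, -212.38,  204.63]), 'psi', -1.3885, 'tilt', array([-0.0001, -0.    ]), 'w', 0.526, 'F', array([ 0.4,  0.4, -1.7]), 'q', array([-0.39,  0.53,  1.23, -0.  ,  1.38,  1.  ]))
```

Call:
play_rows([
  [0.4,0,0,-0.003,0,0,0],
  [0.4,0,0,-0.006,0,0,0],
  [0.4,0,0,-0.009,0,0,0],
  [0.4,0,0,-0.012,0,0,0],
  [0.4,0,0,-0.014,0,0,0],
  [0.4,0,0,-0.014,0,0,0],
  [0.4,0,0,-0.014,0,0,0],
  [0.4,0,0,-0.014,0,0,0],
])

```text
time_s: 8.35
tool_pos: [610.1, -212.4, 203.2]
eef_rot: [3.128, 0.286, 0.001]
contact_force: [-4.4, 1.2, 7.0]
width: 0.52
```

Contact (about +7 N). Open a little and go straight up.

Call:
play_rows([
  [0.54,0,0,0,0,0,0],
  [0.58,0,0,0,0,0,0],
  [0.62,0,0,0,0,0,0],
  [0.66,0,0,0,0,0,0],
  [0.7,0,0,0,0,0,0],
  [0.72,0,0,0,0,0,0],
  [0.72,0,0,0.01,0,0,0],
  [0.72,0,0,0.04,0,0,0],
])

```text
time_s: 9.02
tool_pos: [609.8, -212.3, 209.1]
eef_rot: [-3.128, -0.286, 0.003]
contact_force: [0.1, 0.6, 0.3]
width: 0.721
```

Call:
play_rows([
  [0.72,0,0,0.06,0,0,0],
  [0.72,0,0,0.15,0,0,0],
  [0.72,0,0,0.26,0,0,0],
  [0.72,0,0,0.4,0,0,0],
  [0.72,0,0,0.55,0,0,0],
  [0.72,0,0,0.7,0,0,0],
  [0.72,0,0,0.85,0,0,0],
  [0.72,0,0,0.95,0,0,0],
])

```text
time_s: 9.68
tool_pos: [609.6, -212.2, 405.4]
eef_rot: [3.126, 0.286, 0.008]
contact_force: [1.1, 0.1, 1.0]
width: 0.72
```

```bash
python3 -c "
from h import *
print(psi()); f=cam('side'); save(f,'pics/side5.png',(240,60,400,220),3.5)
W=cloud(f)
print(crate2(f,(557.5,-223.5),.178,90)[:4])
for c in ((610,-213),(556,-207),(503,-222)):
    P=rim(W,*c,71,30,5); print(len(P),cv2.minEnclosingCircle(P[:,:2].astype(np.float32)) if len(P) else '',np.median(P[:,2]))
"
```

```text
(np.float64(9.68), array([ 609.6 , -212.17,  405.45]), 'psi', -1.3885, 'tilt', array([ 0.0053, -0.0023]), 'w', 0.72, 'F', array([1.1, 0.1, 1. ]), 'q', array([-0.39,  0.4 ,  1.  , -0.  ,  1.74,  1.  ]))
(array([ 557.11372199, -223.08519327]), np.float64(0.17986347162729435), [np.float64(112.56011604496702), np.float64(-112.5599138989199)], [np.float64(76.40522091748085), np.float64(-76.4056703874608)])
114 ((610.6036376953125, -211.74139404296875), 24.225086212158203) 70.9731787014423
116 ((555.1625366210938, -209.19265747070312), 24.860090255737305) 71.19520122530092
114 ((503.7385559082031, -223.42945861816406), 24.816631317138672) 71.49611876248574
```

View pics/side5.png

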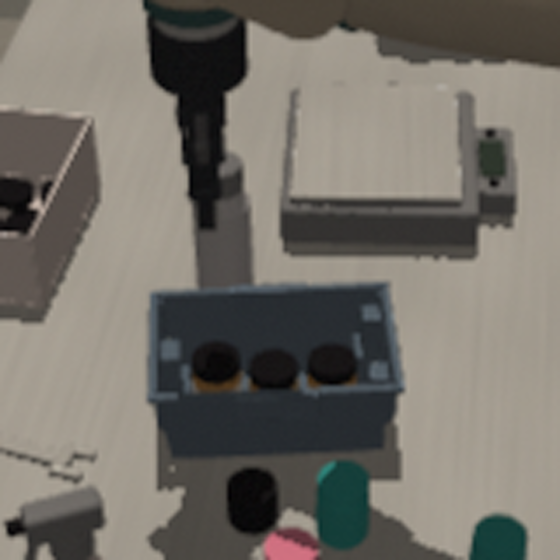

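All three jars stand on the floor with lid tops at 71 mm, at crop (213,360), (272,368) and (332,362), and the crate has not moved. Next, go around the sprayer to the left grip, about (557.5, 315.8).

Call:
play_rows([
  [0.72,-0.02,0.05,0.02,0,0,0.02],
  [0.65,-0.08,0.14,0.06,0,0,0.05],
  [0.6,-0.16,0.27,0.1,0,0,0.09],
  [0.55,-0.25,0.41,0.14,0,0,0.13],
  [0.5,-0.35,0.55,0.17,0,0,0.17],
  [0.5,-0.45,0.69,0.18,0,0,0.21],
  [0.5,-0.52,0.81,0.18,0,0,0.25],
  [0.5,-0.55,0.9,0.18,0,0,0.25],
])

```text
time_s: 10.4
tool_pos: [497.9, -30.2, 436.3]
eef_rot: [-3.104, -0.485, -0.0]
contact_force: [0.9, 0.2, 0.1]
width: 0.497
```

Call:
play_rows([
  [0.5,0,0.1,0,0,0,0],
  [0.5,0,0.22,0,0,0,0],
  [0.5,0,0.34,0,0,0,0],
  [0.5,0,0.46,0,0,0,0],
  [0.5,0,0.58,0,0,0,0],
  [0.5,0,0.7,0,0,0,0],
  [0.5,0,0.81,0,0,0,0],
  [0.5,0,0.9,0,0,0,0],
])

```text
time_s: 11.07
tool_pos: [499.1, 149.5, 435.6]
eef_rot: [-3.104, -0.483, 0.001]
contact_force: [0.1, 0.5, 0.2]
width: 0.498
```

Call:
play_rows([
  [0.5,0.0,0.1,0,0,0,0],
  [0.5,0.03,0.22,0,0,0,0],
  [0.5,0.07,0.36,0,0,0,0],
  [0.5,0.12,0.5,0,0,0,0],
  [0.5,0.17,0.64,0,0,0,0],
  [0.5,0.23,0.75,0,0,0,0],
  [0.5,0.28,0.82,0,0,0,0],
  [0.5,0.29,0.84,0,0,0,0],
])

```text
time_s: 11.73
tool_pos: [558.0, 317.8, 434.5]
eef_rot: [3.104, 0.485, -0.003]
contact_force: [-0.4, -0.5, 0.1]
width: 0.506
```

```bash
python3 -c "
from h import *
f=cam('side'); save(f,'pics/side6.png',(160,140,400,400),2.3)
print(psi())
print(crate2(f,(579,245),.305,135)[:4])
"
```

```text
(np.float64(11.78), array([557.88, 317.26, 434.6 ]), 'psi', -1.2614, 'tilt', array([-0.002 , -0.0008]), 'w', 0.502, 'F', array([ 1. , -0.1, -0. ]), 'q', array([0.46, 0.39, 0.96, 0.  , 1.8 , 1.72]))
(array([578.92872939, 245.26354867]), np.float64(0.30615168776111085), [np.float64(112.76517414699433), np.float64(-112.76515109637714)], [np.float64(75.7443222841554), np.float64(-75.7441530649377)])
```

View pics/side6.png

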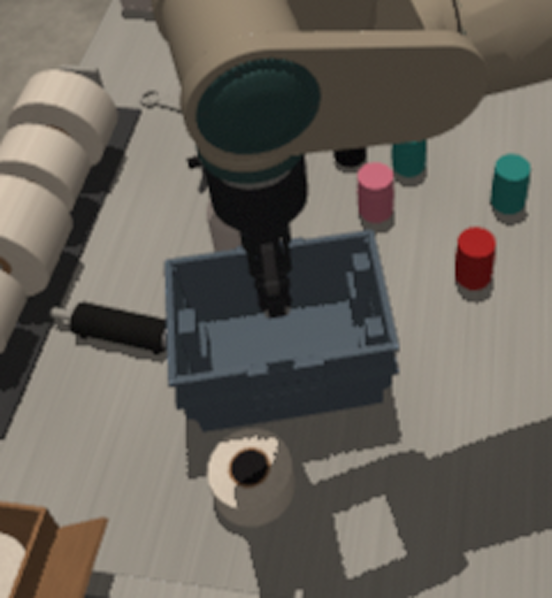

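The gripper is over the left grip (crop 272,300), the roll (250,470) is well below and the sprayer is behind. Descend to a TCP height of about 281, so the tips stay on the grip's upright faces.

Call:
play_rows([
  [0.5,0,-0.008,-0.06,0,0,0],
  [0.5,-0.002,-0.008,-0.17,0,0,0],
  [0.5,-0.002,-0.008,-0.3,0,0,0],
  [0.5,-0.002,-0.008,-0.43,0,0,0],
  [0.5,-0.002,-0.008,-0.55,0,0,0],
  [0.5,-0.002,-0.008,-0.66,0,0,0],
  [0.5,-0.002,-0.008,-0.74,0,0,0],
  [0.5,-0.002,-0.008,-0.77,0,0,0],
])

```text
time_s: 12.45
tool_pos: [556.6, 312.8, 278.9]
eef_rot: [3.103, 0.48, -0.008]
contact_force: [0.2, -0.1, 0.2]
width: 0.5
```

Call:
play_rows([
  [0.5,0,0,0,0,0,0],
  [0.45,0,0,0,0,0,0],
  [0.4,0,0,0,0,0,0],
  [0.35,0,0,0,0,0,0],
  [0.3,0,0,0,0,0,0],
  [0.27,0,0,0,0,0,0],
  [0.24,0,0,0,0,0,0],
  [0.22,0,0,0,0,0,0],
])

```text
time_s: 13.12
tool_pos: [557.7, 314.0, 282.1]
eef_rot: [3.104, 0.481, 0.0]
contact_force: [-0.4, -0.1, 0.3]
width: 0.221
```

```bash
python3 -c "
from h import *
f=cam('side'); save(f,'pics/side7.png',(200,180,380,360),3.2)
f=cam('top'); save(f,'pics/top7.png',(130,90,300,260),3.2)
print(psi())
"
```

```text
(np.float64(13.22), array([557.66, 314.04, 281.9 ]), 'psi', -1.2635, 'tilt', array([-0.    , -0.0001]), 'w', 0.222, 'F', array([0.8, 0.3, 0.1]), 'q', array([ 0.46,  0.44,  1.19, -0.  ,  1.51,  1.72]))
```

View pics/side7.png

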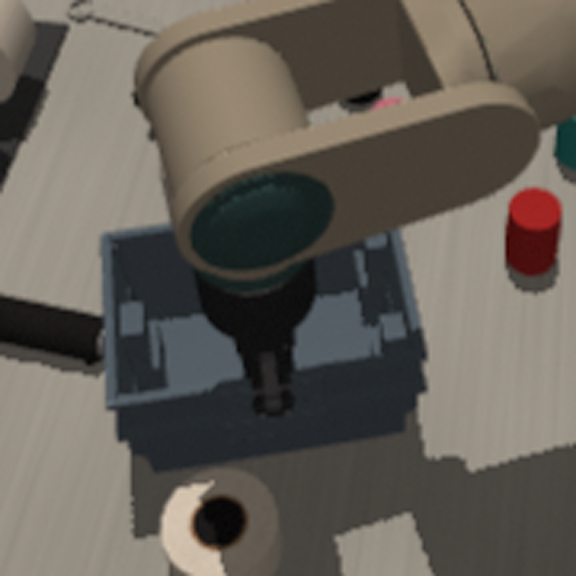

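View pics/top7.png

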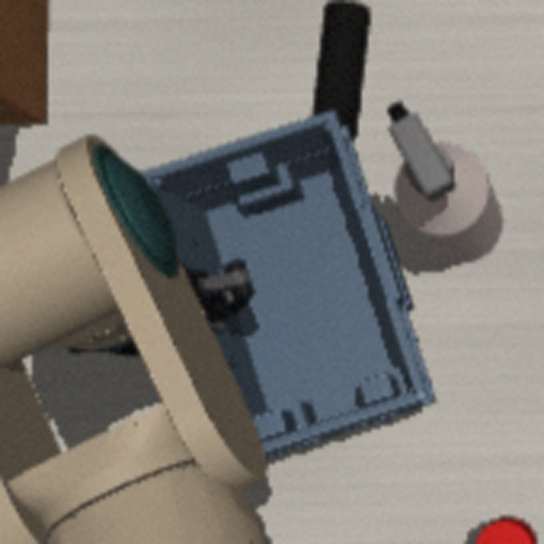

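The fingers straddle the grip in both views (side crop 270,385, top crop 228,290). Shift y by +1.5 mm and close gradually.

Call:
play_rows([
  [0.22,-0.002,0.008,0,0,0,0],
  [0.19,-0.002,0.008,0,0,0,0],
  [0.16,-0.002,0.008,0,0,0,0],
  [0.13,-0.002,0.008,0,0,0,0],
  [0.1,-0.002,0.008,0,0,0,0],
  [0.07,-0.002,0.008,0,0,0,0],
  [0.03,-0.002,0.008,0,0,0,0],
  [0,-0.002,0.008,0,0,0,0],
], squeeze=110)

```text
time_s: 13.88
tool_pos: [557.2, 315.7, 282.1]
eef_rot: [-3.104, -0.481, -0.0]
contact_force: [-1.0, 0.7, 0.9]
width: 0.106
```

```bash
python3 -c "
from h import *
print(psi(),r.state()['wrist_torque'])
f=cam('side'); print(crate2(f,(579,245),.305,135)[:4])
"
```

```text
(np.float64(13.88), array([557.21, 315.71, 282.09]), 'psi', -1.2634, 'tilt', array([0.0001, 0.0002]), 'w', 0.106, 'F', array([-1. ,  0.7,  0.9]), 'q', array([0.46, 0.44, 1.19, 0.  , 1.51, 1.72])) [ 0.16712428  0.17096251 -0.01328252]
(array([579.09776105, 244.68810251]), np.float64(0.30142259495098667), [np.float64(112.60346455216218), np.float64(-112.60346883069379)], [np.float64(75.66093308363432), np.float64(-75.66090786180895)])
```

Gripped, opening about 9 to 11 mm. Slow straight lift.

Call:
play_rows([
  [0,0,0,0.01,0,0,0],
  [0,0,0,0.02,0,0,0],
  [0,0,0,0.03,0,0,0],
  [0,0,0,0.04,0,0,0],
  [0,0,0,0.05,0,0,0],
  [0,0,0,0.06,0,0,0],
  [0,0,0,0.07,0,0,0],
  [0,0,0,0.08,0,0,0],
])

```text
time_s: 14.6
tool_pos: [557.3, 315.6, 298.1]
eef_rot: [3.104, 0.481, 0.0]
contact_force: [-0.0, -0.1, -3.9]
width: 0.103
```

```bash
python3 -c "
from h import *
print(psi(),r.state()['wrist_torque'])
f=cam('side'); save(f,'pics/side8.png',(200,180,380,360),3.2)
"
```

```text
(np.float64(14.6), array([557.27, 315.61, 298.11]), 'psi', -1.2635, 'tilt', array([ 0.0001, -0.0001]), 'w', 0.103, 'F', array([-0. , -0.1, -3.9]), 'q', array([ 0.46,  0.43,  1.17, -0.  ,  1.54,  1.72])) [0.28113733 0.04977646 0.0153492 ]
```

View pics/side8.png

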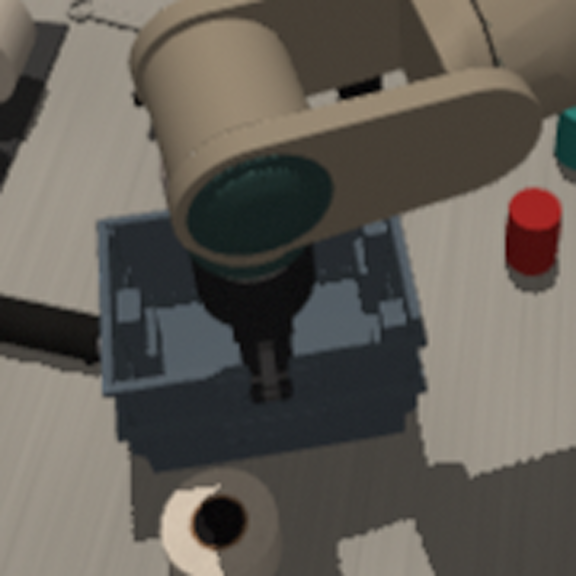

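The upper crate is rising by itself (about 3 to 4 N, and the lower one stays put). Continue.

Call:
play_rows([
  [0,0,0,0.02,0,0,0],
  [0,0,0,0.04,0,0,0],
  [0,0,0,0.06,0,0,0],
  [0,0,0,0.08,0,0,0],
  [0,0,0,0.1,0,0,0],
  [0,0,0,0.12,0,0,0],
  [0,0,0,0.14,0,0,0],
  [0,0,0,0.16,0,0,0],
])

```text
time_s: 15.32
tool_pos: [557.3, 315.6, 330.4]
eef_rot: [3.104, 0.481, 0.0]
contact_force: [-0.6, 0.1, -3.9]
width: 0.109
```

Call:
play_rows([
  [0,0,0,0.02,0,0,0],
  [0,0,0,0.04,0,0,0],
  [0,0,0,0.06,0,0,0],
  [0,0,0,0.09,0,0,0],
  [0,0,0,0.12,0,0,0],
  [0,0,0,0.15,0,0,0],
  [0,0,0,0.18,0,0,0],
  [0,0,0,0.2,0,0,0],
])

```text
time_s: 15.98
tool_pos: [557.3, 315.6, 371.2]
eef_rot: [-3.104, -0.481, -0.002]
contact_force: [-0.1, 0.3, -3.0]
width: 0.102
```

```bash
python3 -c "
from h import *
print(psi(),r.state()['wrist_torque'])
f=cam('side'); save(f,'pics/side9.png',(160,120,400,380),2.3)
W=cloud(f); c=crate2(f,(579,245),.305,220,20);print(c[:4])
"
```

```text
(np.float64(15.98), array([557.27, 315.64, 371.16]), 'psi', -1.2635, 'tilt', array([0.0011, 0.0004]), 'w', 0.102, 'F', array([-0.1,  0.3, -3. ]), 'q', array([ 0.46,  0.39,  1.08, -0.  ,  1.67,  1.72])) [0.25482992 0.10434563 0.00434251]
(array([579.53778158, 244.79955735]), np.float64(0.3096193639161084), [np.float64(112.33302923704991), np.float64(-112.33267196359647)], [np.float64(75.05225927610817), np.float64(-75.05093145259377)])
```

View pics/side9.png

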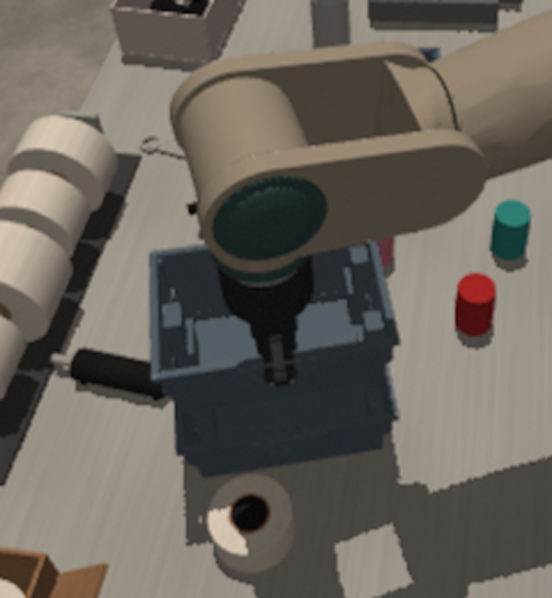

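Un-nested, with the underside at about 134 mm, above the lower rim. Raise it above the sprayer, drifting slightly away from it.

Call:
play_rows([
  [0,-0.005,0.01,0.03,0,0,0],
  [0,-0.01,0.02,0.08,0,0,0],
  [0,-0.015,0.04,0.15,0,0,0],
  [0,-0.02,0.05,0.23,0,0,0],
  [0,-0.02,0.05,0.32,0,0,0],
  [0,-0.02,0.05,0.41,0,0,0],
  [0,-0.02,0.05,0.5,0,0,0],
  [0,-0.02,0.05,0.58,0,0,0],
])

```text
time_s: 16.7
tool_pos: [552.8, 325.8, 488.0]
eef_rot: [-3.104, -0.481, -0.002]
contact_force: [-0.2, -0.1, -3.5]
width: 0.105
```

Call:
play_rows([
  [0,-0.01,0,0.03,0,0,0],
  [0,-0.04,-0.01,0.05,0,0,0],
  [0,-0.09,-0.02,0.06,0,0,0],
  [0,-0.16,-0.03,0.06,0,0,0],
  [0,-0.23,-0.05,0.06,0,0,0],
  [0,-0.3,-0.07,0.06,0,0,0],
  [0,-0.36,-0.09,0.06,0,0,0],
  [0,-0.4,-0.1,0.06,0,0,0],
])

```text
time_s: 17.37
tool_pos: [471.8, 305.3, 497.2]
eef_rot: [3.104, 0.481, -0.002]
contact_force: [-0.2, -0.3, -3.3]
width: 0.105
```

```bash
python3 -c "
from h import *
print(psi(),r.state()['wrist_torque'])
f=cam('side'); save(f,'pics/side10.png',(160,0,560,400),1.5)
"
```

```text
(np.float64(17.37), array([471.82, 305.29, 497.22]), 'psi', -1.2632, 'tilt', array([-0.0014, -0.0008]), 'w', 0.105, 'F', array([-0.2, -0.3, -3.3]), 'q', array([ 0.51,  0.16,  1.1 , -0.  ,  1.88,  1.77])) [ 0.26367194  0.03041608 -0.01108039]
```

View pics/side10.png

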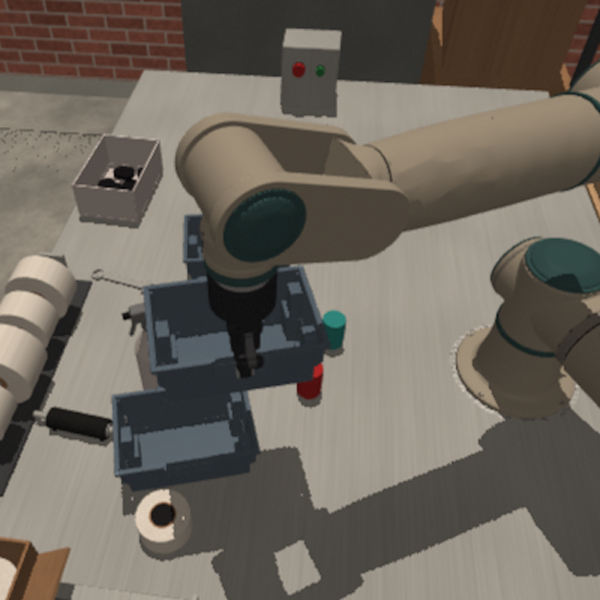

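The crate is clear of everything, at picture (235,320). The lower crate stays at (185,435), sprayer at (140,330). Now turn +3.015 rad in six steps while carrying it toward -y.

Call:
play_rows([
  [0,0,-0.02,0,0,0,0.05],
  [0,0,-0.06,0,0,0,0.16],
  [0,0,-0.11,0,0,0,0.3],
  [0,0,-0.17,0,0,0,0.44],
  [0,0,-0.23,0,0,0,0.58],
  [0,0,-0.3,0,0,0,0.72],
  [0,0,-0.37,0,0,0,0.86],
  [0,0,-0.44,0,0,0,1.0],
])

```text
time_s: 18.08
tool_pos: [473.1, 217.0, 497.0]
eef_rot: [2.887, 1.239, -0.003]
contact_force: [-0.2, -0.1, -3.5]
width: 0.106
```

Call:
play_rows([
  [0,0,-0.07,0,0,0,0.125],
  [0,0,-0.14,0,0,0,0.25],
  [0,0,-0.21,0,0,0,0.375],
  [0,0,-0.28,0,0,0,0.5],
  [0,0,-0.35,0,0,0,0.625],
  [0,0,-0.42,0,0,0,0.75],
  [0,0,-0.49,0,0,0,0.875],
  [0,0,-0.56,0,0,0,1.0],
])

```text
time_s: 18.75
tool_pos: [473.1, 105.0, 497.0]
eef_rot: [-2.49, -1.914, 0.003]
contact_force: [-0.3, 0.7, -3.1]
width: 0.103
```

Call:
play_rows([
  [0,0,-0.07,0,0,0,0.125],
  [0,0,-0.14,0,0,0,0.25],
  [0,0,-0.21,0,0,0,0.375],
  [0,0,-0.28,0,0,0,0.5],
  [0,0,-0.35,0,0,0,0.625],
  [0,0,-0.42,0,0,0,0.75],
  [0,0,-0.49,0,0,0,0.875],
  [0,0,-0.56,0,0,0,1.0],
])

```text
time_s: 19.42
tool_pos: [473.1, -7.0, 497.0]
eef_rot: [-1.939, -2.47, 0.002]
contact_force: [0.6, -0.0, -2.8]
width: 0.103
```

```bash
python3 -c "
from h import *
print(psi(),r.state()['wrist_torque'])
f=cam('side'); save(f,'pics/side11.png',(160,0,560,400),1.5)
"
```

```text
(np.float64(19.42), array([473.06,  -7.04, 497.02]), 'psi', 0.2395, 'tilt', array([-0.0019, -0.0002]), 'w', 0.103, 'F', array([ 0.6, -0. , -2.8]), 'q', array([-0.09, -0.1 ,  1.36, -0.  ,  1.87, -0.33])) [-0.00973819  0.26819026 -0.02048828]
```

View pics/side11.png

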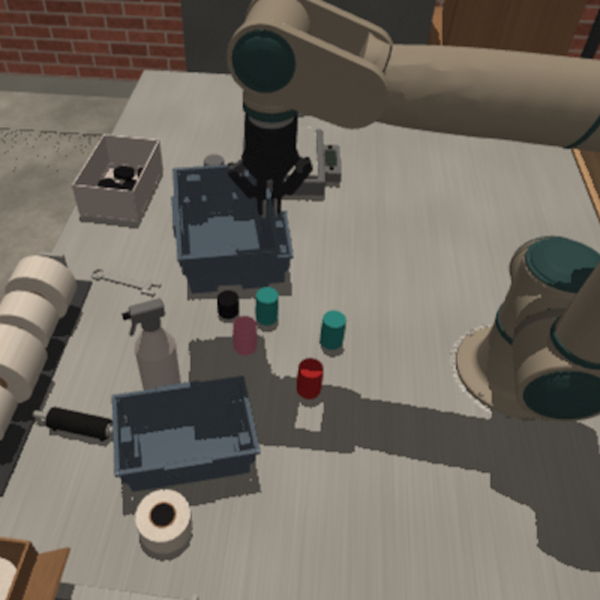

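Halfway round, with the crate pointing outward (230,225). Continue.

Call:
play_rows([
  [0,0,-0.06,0,0,0,0.125],
  [0,0,-0.12,0,0,0,0.25],
  [0,0,-0.18,0,0,0,0.375],
  [0,0,-0.24,0,0,0,0.5],
  [0,0,-0.3,0,0,0,0.625],
  [0,0,-0.36,0,0,0,0.75],
  [0,0,-0.42,0,0,0,0.875],
  [0,0,-0.48,0,0,0,1.0],
])

```text
time_s: 20.13
tool_pos: [473.2, -102.7, 497.2]
eef_rot: [-1.269, -2.872, 0.001]
contact_force: [-0.1, 0.0, -3.1]
width: 0.107
```

Call:
play_rows([
  [0,0.02,-0.06,0,0,0,0.125],
  [0,0.04,-0.12,0,0,0,0.25],
  [0,0.07,-0.18,0,0,0,0.375],
  [0,0.1,-0.24,0,0,0,0.5],
  [0,0.13,-0.3,0,0,0,0.625],
  [0,0.17,-0.36,0,0,0,0.75],
  [0,0.21,-0.42,0,0,0,0.875],
  [0,0.25,-0.48,0,0,0,1.0],
])

```text
time_s: 20.8
tool_pos: [523.7, -198.7, 497.1]
eef_rot: [-0.519, -3.097, 0.0]
contact_force: [-0.2, -0.1, -4.0]
width: 0.108
```

Call:
play_rows([
  [0,0.03,-0.06,0,0,0,0.13],
  [0,0.06,-0.13,0,0,0,0.27],
  [0,0.1,-0.21,0,0,0,0.41],
  [0,0.14,-0.29,0,0,0,0.55],
  [0,0.18,-0.37,0,0,0,0.7],
  [0,0.21,-0.43,0,0,0,0.85],
  [0,0.23,-0.47,0,0,0,0.95],
  [0,0.24,-0.48,0,0,0,1.0],
])

```text
time_s: 21.47
tool_pos: [571.8, -295.6, 496.2]
eef_rot: [0.26, -3.129, -0.001]
contact_force: [0.5, 0.3, -3.3]
width: 0.107
```

```bash
python3 -c "
from h import *
print(psi(),r.state()['wrist_torque'])
f=cam('side'); save(f,'pics/side12.png',(200,0,440,240),2.4); np.savez('s12.npz',**f)
f=cam('top'); save(f,'pics/top12.png',(340,60,560,280),2.6); np.savez('t12.npz',**f)
print(psi())
"
```

```text
(np.float64(21.47), array([ 571.8 , -295.6 ,  496.22]), 'psi', 1.7368, 'tilt', array([-0.0022,  0.0004]), 'w', 0.107, 'F', array([ 0.5,  0.3, -3.3]), 'q', array([-0.53,  0.41,  0.81, -0.  ,  1.93, -2.27])) [-0.19009565 -0.06739339 -0.04484179]
(np.float64(21.57), array([ 571.71, -294.76,  496.51]), 'psi', 1.7353, 'tilt', array([-0.0018,  0.0007]), 'w', 0.107, 'F', array([-0.7,  0. , -3.3]), 'q', array([-0.53,  0.41,  0.81, -0.  ,  1.93, -2.27]))
```

View pics/side12.png

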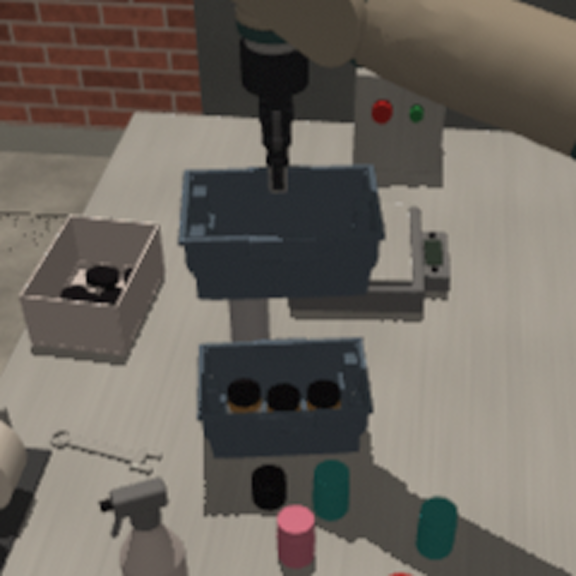

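View pics/top12.png

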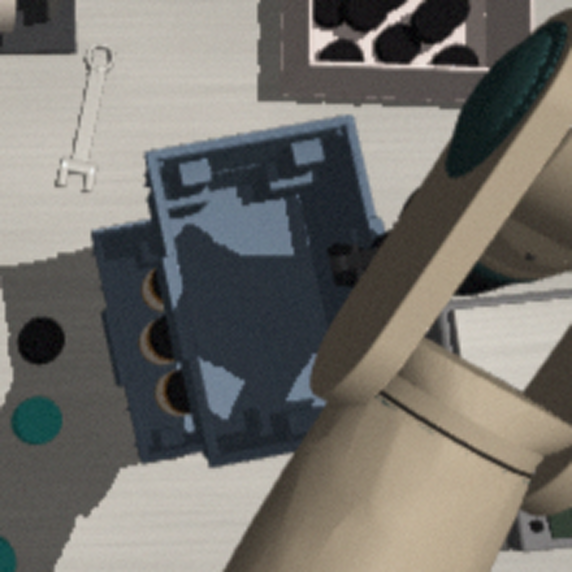

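The crate now hangs turned, with its two-lug end far away (top crop 195,170 and 308,150). Measure its pose in the hand, both offset and sag.

```bash
cat >> h.py <<'E'
def held(f,c,th,z0,tol=22):
    # th = direction of long axis; returns fit with rim plane
    W=cloud(f).reshape(-1,3); W=W[np.isfinite(W[:,2])]; W=W[np.abs(W[:,2]-z0)<tol]; c=np.array(c,float); pl=None
    for _ in range(6):
        R=np.array([[np.cos(th),np.sin(th)],[-np.sin(th),np.cos(th)]])
        q=(W[:,:2]-c)@R.T
        h=W[:,2]-z0 if pl is None else W[:,2]-(pl[0]+pl[1]*q[:,0]+pl[2]*q[:,1])
        inb=(np.abs(q[:,0])<122)&(np.abs(q[:,1])<84)&(np.abs(h)<(tol if pl is None else 5))
        Q=q[inb];Z=W[inb,2]
        ring=((np.abs(np.abs(Q[:,0])-109.5)<5)&(np.abs(Q[:,1])<74))|((np.abs(np.abs(Q[:,1])-72)<5)&(np.abs(Q[:,0])>45)&(np.abs(Q[:,0])<110))
        if pl is None: ring&=Z>np.median(Z[ring])-12
        A=np.c_[np.ones(ring.sum()),Q[ring]]
        pl=np.linalg.lstsq(A,Z[ring],rcond=None)[0]
        e=[Q[(np.abs(Q[:,0]*s-109)<9)&(np.abs(Q[:,1])<65)] for s in(1,-1)]
        xs=[np.percentile(e[0][:,0],97) if len(e[0])>15 else np.nan,np.percentile(e[1][:,0],3) if len(e[1])>15 else np.nan]
        sl=[np.polyfit(a[:,1],a[:,0],1)[0] if len(a)>30 else np.nan for a in e]
        g=[Q[(np.abs(Q[:,1]*s-70)<9)&(np.abs(Q[:,0])>45)&(np.abs(Q[:,0])<100)] for s in(1,-1)]
        ys=[np.percentile(g[0][:,1],97) if len(g[0])>15 else np.nan,np.percentile(g[1][:,1],3) if len(g[1])>15 else np.nan]
        gl=[np.polyfit(a[:,0],a[:,1],1)[0] if len(a)>30 else np.nan for a in g]
        dx=np.nanmean([xs[0]-112.6,xs[1]+112.6]); dy=np.nanmean([ys[0]-75,ys[1]+75])
        c=c+R.T@np.array([dx,dy]); th=th+np.nanmean([-sl[0],-sl[1],gl[0],gl[1]])
    return dict(c=c.round(1),th=round(th,4),z=pl[0].round(1),slopes=pl[1:].round(4),xs=np.round(xs,1),ys=np.round(ys,1),sl=np.round(sl,3),gl=np.round(gl,3),n=[len(a) for a in e+g])
E
python3 - <<'E'
from h import *
for n in("s12","t12"):
    f=dict(np.load(n+".npz")); print(n,held(f,(558,-222),.175,348))
E
```

```text
s12 {'c': array([ 556. , -223.5]), 'th': np.float64(0.1642), 'z': np.float64(347.5), 'slopes': array([-0.0018, -0.0023]), 'xs': array([ 112.5, -112.5]), 'ys': array([ 75.8, -75.8]), 'sl': array([ 0.004, -0.006]), 'gl': array([ 0.001, -0.001]), 'n': [90, 91, 144, 134]}
t12 {'c': array([ 557.6, -223.2]), 'th': np.float64(0.1657), 'z': np.float64(348.9), 'slopes': array([-0.0018, -0.002 ]), 'xs': array([ 112.6, -112.6]), 'ys': array([ 75., -75.]), 'sl': array([ 0.001, -0.009]), 'gl': array([ 0.001, -0.008]), 'n': [364, 149, 276, 154]}
```

Held crate is almost level (slopes 0.002). It needs about +0.017 rad yaw and a (+2.3, +0.7) mm TCP shift. Descend to about 30 mm above the seat and correct on the way.

Call:
play_rows([
  [0,0.002,0,-0.03,0,0,0.005],
  [0,0.004,0.001,-0.08,0,0,0.01],
  [0,0.006,0.002,-0.16,0,0,0.02],
  [0,0.008,0.003,-0.25,0,0,0.03],
  [0,0.01,0.003,-0.34,0,0,0.034],
  [0,0.011,0.003,-0.42,0,0,0.034],
  [0,0.011,0.003,-0.48,0,0,0.034],
  [0,0.011,0.003,-0.5,0,0,0.034],
])

```text
time_s: 22.23
tool_pos: [573.3, -293.3, 394.5]
eef_rot: [0.286, -3.125, -0.004]
contact_force: [-0.2, -0.6, -3.9]
width: 0.102
```

Call:
play_rows([
  [0,0,0,-0.03,0,0,0],
  [0,0,0,-0.07,0,0,0],
  [0,0,0,-0.11,0,0,0],
  [0,0,0,-0.15,0,0,0],
  [0,0,0,-0.19,0,0,0],
  [0,0,0,-0.22,0,0,0],
  [0,0,0,-0.24,0,0,0],
  [0,0,0,-0.24,0,0,0],
])

```text
time_s: 22.9
tool_pos: [573.4, -293.8, 348.5]
eef_rot: [0.286, -3.127, -0.002]
contact_force: [-0.1, 0.6, -3.1]
width: 0.105
```

```bash
python3 -c "
from h import *
f=cam('side'); save(f,'pics/side13.png',(230,40,400,210),3.3); 
print(held(f,(557,-223),.18,200))
f2=cam('top'); save(f2,'pics/top13.png',(340,90,510,260),3.3)
print(held(f2,(558,-223),.18,200))
print(psi())
"
```

```text
{'c': array([ 556.1, -222.5]), 'th': np.float64(0.1857), 'z': np.float64(200.3), 'slopes': array([-0.0033, -0.0021]), 'xs': array([ 112.2, -112.2]), 'ys': array([ 76.7, -76.7]), 'sl': array([-0.008,  0.004]), 'gl': array([-0.004,  0.   ]), 'n': [82, 87, 117, 111]}
{'c': array([ 558.2, -221.9]), 'th': np.float64(0.1829), 'z': np.float64(202.1), 'slopes': array([-0.0016, -0.0025]), 'xs': array([ 112.6, -112.6]), 'ys': array([ 75., -75.]), 'sl': array([ 0.002, -0.002]), 'gl': array([-0.002,  0.   ]), 'n': [252, 108, 185, 106]}
(np.float64(23.0), array([ 573.49, -293.79,  350.08]), 'psi', 1.7535, 'tilt', array([0.0002, 0.    ]), 'w', 0.105, 'F', array([-1.4, -0.1, -3.7]), 'q', array([-0.53,  0.41,  1.09,  0.  ,  1.64, -2.28]))
```

View pics/side13.png

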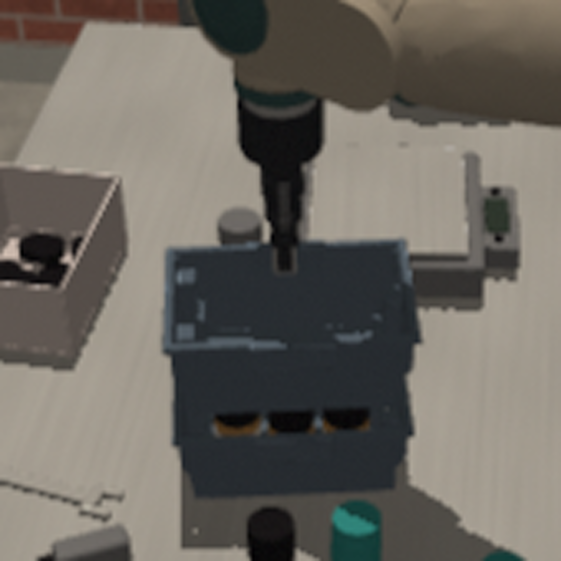

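View pics/top13.png

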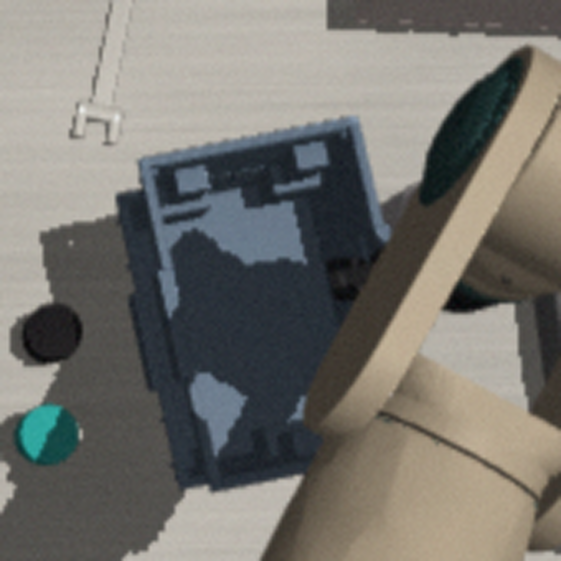

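Centred within about 1 mm and yaw matches (0.183 vs 0.182). Underside is about 30 mm above the lugs. Lower it slowly.

Call:
play_rows([
  [0,0.002,-0.002,-0.01,0,0,0],
  [0,0.004,-0.003,-0.03,0,0,0],
  [0,0.004,-0.003,-0.05,0,0,0],
  [0,0.004,-0.003,-0.07,0,0,0],
  [0,0.004,-0.003,-0.085,0,0,0],
  [0,0.004,-0.003,-0.1,0,0,0],
  [0,0.004,-0.003,-0.11,0,0,0],
  [0,0.004,-0.003,-0.11,0,0,0],
])

```text
time_s: 23.67
tool_pos: [574.2, -294.3, 327.2]
eef_rot: [0.287, -3.128, -0.001]
contact_force: [-0.5, 0.8, -4.2]
width: 0.104
```

Call:
play_rows([
  [0,0,0,-0.003,0,0,0],
  [0,0,0,-0.006,0,0,0],
  [0,0,0,-0.009,0,0,0],
  [0,0,0,-0.012,0,0,0],
  [0,0,0,-0.015,0,0,0],
  [0,0,0,-0.018,0,0,0],
  [0,0,0,-0.02,0,0,0],
  [0,0,0,-0.02,0,0,0],
])

```text
time_s: 24.33
tool_pos: [574.2, -294.4, 323.8]
eef_rot: [0.287, -3.128, -0.0]
contact_force: [-0.1, 0.1, -3.5]
width: 0.103
```

```bash
python3 -c "
from h import *
print(psi(),r.state()['wrist_torque'])
f=cam('side'); print(held(f,(557,-223),.18,176))
"
```

```text
(np.float64(24.33), array([ 574.24, -294.37,  323.79]), 'psi', 1.7535, 'tilt', array([-0.0002,  0.0002]), 'w', 0.103, 'F', array([-0.1,  0.1, -3.5]), 'q', array([-0.53,  0.43,  1.12,  0.  ,  1.59, -2.28])) [-0.23378095 -0.04002003  0.02552817]
{'c': array([ 557.4, -223.4]), 'th': np.float64(0.1777), 'z': np.float64(175.4), 'slopes': array([-0.0008,  0.002 ]), 'xs': array([ 112.7, -112.7]), 'ys': array([ 75.9, -75.9]), 'sl': array([ 0.011, -0.007]), 'gl': array([0.003, 0.003]), 'n': [80, 82, 105, 109]}
```

Call:
play_rows([
  [0,0,0,-0.003,0,0,0],
  [0,0,0,-0.006,0,0,0],
  [0,0,0,-0.009,0,0,0],
  [0,0,0,-0.012,0,0,0],
  [0,0,0,-0.015,0,0,0],
  [0,0,0,-0.018,0,0,0],
  [0,0,0,-0.02,0,0,0],
  [0,0,0,-0.02,0,0,0],
])

```text
time_s: 25.05
tool_pos: [574.2, -294.3, 319.8]
eef_rot: [0.287, -3.128, -0.0]
contact_force: [-0.4, 0.3, -4.0]
width: 0.105
```

```bash
python3 -c "
from h import *
print(psi(),r.state()['wrist_torque'])
"
```

```text
(np.float64(25.05), array([ 574.25, -294.35,  319.77]), 'psi', 1.7535, 'tilt', array([-0.0002,  0.0002]), 'w', 0.105, 'F', array([-0.4,  0.3, -4. ]), 'q', array([-0.53,  0.43,  1.13,  0.  ,  1.58, -2.28])) [-0.20511679  0.01805664  0.00339485]
```

Still hanging. Another 2.4 mm, gently.

Call:
play_rows([
  [0,0,0,-0.002,0,0,0],
  [0,0,0,-0.004,0,0,0],
  [0,0,0,-0.006,0,0,0],
  [0,0,0,-0.008,0,0,0],
  [0,0,0,-0.01,0,0,0],
  [0,0,0,-0.012,0,0,0],
  [0,0,0,-0.012,0,0,0],
  [0,0,0,-0.012,0,0,0],
])

```text
time_s: 25.72
tool_pos: [574.2, -294.6, 318.6]
eef_rot: [-0.286, 3.128, -0.001]
contact_force: [-2.0, -1.0, 5.4]
width: 0.109
```

```bash
python3 -c "
from h import *
print(psi(),r.state()['wrist_torque'])
"
```

```text
(np.float64(25.72), array([ 574.18, -294.57,  318.55]), 'psi', 1.7533, 'tilt', array([ 0.0009, -0.0008]), 'w', 0.109, 'F', array([-2. , -1. ,  5.4]), 'q', array([-0.53,  0.43,  1.13, -0.  ,  1.58, -2.28])) [-0.12011322  0.48458115  0.00049235]
```

Contact at the expected height (TCP 318.6). Check the stack before releasing.

```bash
python3 -c "
from h import *
f=cam('side'); print(held(f,(557,-223),.18,171)); save(f,'pics/side14.png',(230,40,400,210),3.3)
f=cam('top'); print(held(f,(558,-223),.18,171))
"
```

```text
{'c': array([ 557.5, -224.2]), 'th': np.float64(0.1791), 'z': np.float64(170.7), 'slopes': array([-0.0009,  0.    ]), 'xs': array([ 112.5, -112.5]), 'ys': array([ 77.1, -76.4]), 'sl': array([ 0.014, -0.012]), 'gl': array([0.004, 0.001]), 'n': [79, 87, 108, 103]}
{'c': array([ 559.1, -222.7]), 'th': np.float64(0.1791), 'z': np.float64(171.6), 'slopes': array([-0.002 ,  0.0009]), 'xs': array([ 112.7, -112.7]), 'ys': array([ 74.7, -74.7]), 'sl': array([-0.002, -0.001]), 'gl': array([ 0.002, -0.004]), 'n': [236, 99, 174, 99]}
```

View pics/side14.png

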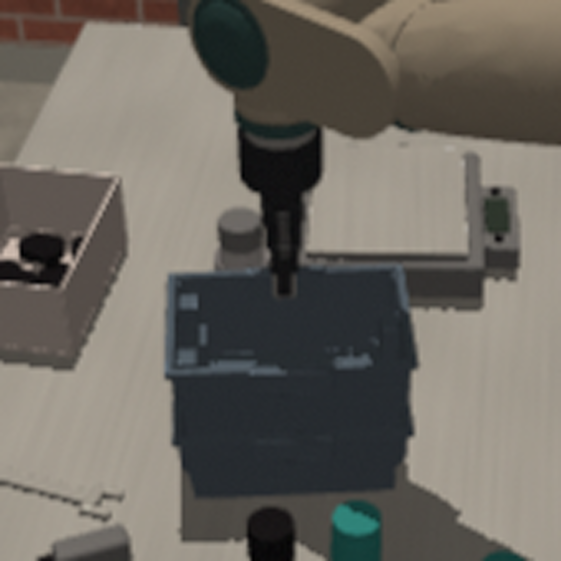

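Rim at 171 mm, level, centred within about 1 mm. The side view shows it stacked at (290,355). Open a little (the aerosol is close) and rise straight up.

Call:
play_rows([
  [0.12,0,0,0,0,0,0],
  [0.15,0,0,0,0,0,0],
  [0.18,0,0,0,0,0,0],
  [0.21,0,0,0,0,0,0],
  [0.25,0,0,0,0,0,0],
  [0.28,0,0,0,0,0,0],
  [0.3,0,0,0,0,0,0],
  [0.3,0,0,0,0,0,0],
])

```text
time_s: 26.48
tool_pos: [574.3, -294.3, 317.4]
eef_rot: [0.287, -3.128, -0.0]
contact_force: [0.3, -0.3, -0.0]
width: 0.305
```

Call:
play_rows([
  [0.3,0,0,0.02,0,0,0],
  [0.3,0,0,0.06,0,0,0],
  [0.3,0,0,0.12,0,0,0],
  [0.3,0,0,0.2,0,0,0],
  [0.3,0,0,0.3,0,0,0],
  [0.3,0,0,0.42,0,0,0],
  [0.3,0,0,0.54,0,0,0],
  [0.3,0,0,0.65,0,0,0],
])

```text
time_s: 27.15
tool_pos: [573.9, -294.2, 450.9]
eef_rot: [-0.286, 3.126, -0.002]
contact_force: [-0.1, 0.7, 0.3]
width: 0.301
```

Call:
play_rows([
  [0.3,-0.04,0,0.08,0,0,0],
  [0.3,-0.1,0,0.1,0,0,0],
  [0.3,-0.2,0,0.1,0,0,0],
  [0.3,-0.32,0,0.1,0,0,0],
  [0.3,-0.46,0,0.1,0,0,0],
  [0.3,-0.6,0,0.1,0,0,0],
  [0.3,-0.7,0,0.1,0,0,0],
  [0.3,-0.75,0,0.1,0,0,0],
])

```text
time_s: 27.82
tool_pos: [422.2, -294.2, 469.7]
eef_rot: [-0.285, 3.127, -0.003]
contact_force: [0.0, -0.2, 0.8]
width: 0.302
```

```bash
python3 -c "
from h import *
f=cam('side'); print(held(f,(557,-223),.18,171)); save(f,'pics/side15.png')
W=cloud(f)
print(crate2(f,(579,245),.305,90)[:3])
for nm,c,z,rad in(('roll',(586,384),45,60),('aero',(622,-346),189,40),('lid',(557,-84),42,40)):
    P=rim(W,*c,z,rad,4); print(nm,len(P),cv2.minEnclosingCircle(P[:,:2].astype(np.float32)) if len(P) else '')
f=cam('top'); print(held(f,(558,-223),.18,171)); save(f,'pics/top15.png'); print(crate2(f,(579,245),.305,90)[:3])
print(psi())
"
```

```text
{'c': array([ 557.5, -224.6]), 'th': np.float64(0.1764), 'z': np.float64(170.6), 'slopes': array([ 0.0005, -0.0006]), 'xs': array([ 112.6, -112.6]), 'ys': array([ 76.7, -76.7]), 'sl': array([ 0.013, -0.005]), 'gl': array([0.001, 0.007]), 'n': [80, 83, 113, 106]}
(array([578.82953798, 245.45801994]), np.float64(0.30253988480412264), [np.float64(112.5475239776191), np.float64(-112.54741993104446)])
roll 996 ((587.0255737304688, 383.3885498046875), 42.39783477783203)
aero 92 ((622.3981323242188, -347.87567138671875), 23.969955444335938)
lid 126 ((557.4797973632812, -84.73367309570312), 24.38072967529297)
{'c': array([ 559.2, -223.1]), 'th': np.float64(0.1815), 'z': np.float64(171.5), 'slopes': array([-0.0015,  0.0017]), 'xs': array([ 112.6, -112.6]), 'ys': array([ 75.1, -75.1]), 'sl': array([ 0.003, -0.001]), 'gl': array([ 0.002, -0.   ]), 'n': [239, 236, 173, 207]}
(array([580.48400918, 246.27215938]), np.float64(0.3083198113900786), [np.float64(112.80668982629668), np.float64(-112.80671091204422)])
(np.float64(27.92), array([ 423.24, -294.33,  469.35]), 'psi', 1.7522, 'tilt', array([ 0.0022, -0.0017]), 'w', 0.302, 'F', array([0. , 0.6, 0.7]), 'q', array([-0.68,  0.02,  1.31,  0.  ,  1.81, -2.43]))
```

View pics/side15.png

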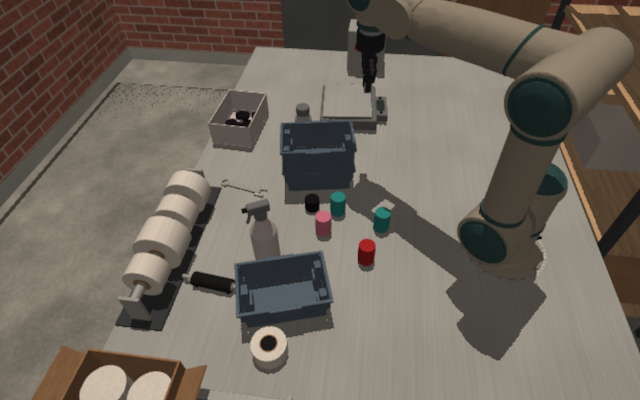

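View pics/top15.png

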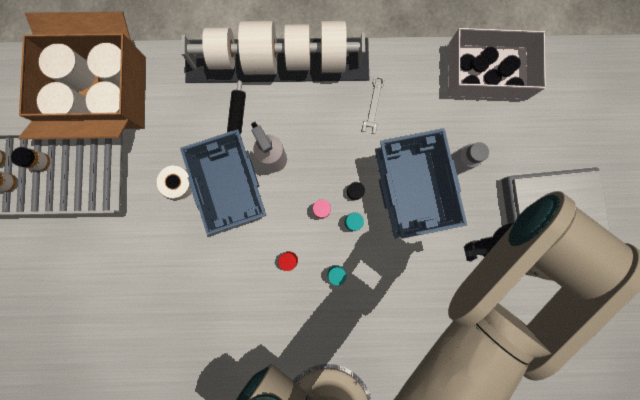

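The views show the stack at top (421,182), its two-lug end now at the far side. The spare crate, roll, sprayer, aerosol and lid stack are all where they were, and the gripper is clear. Handing in.

```bash
python3 -c "
from workcell import r
print(r.job_done())"
```

```text
the job is handed in; nothing more can be done
None
```

The job is done and handed in at about 28 s; `r.job_done()` reports no verdict.

- **Loose jar:** I set it down in the free, one-lug end of the filled crate and released it. The check afterwards showed all three lid tops at about 71 mm, so all three jars stood on the crate's floor. They could not be seen again once the second crate was on top.
- **Empty crate:** I lifted it by its left grip, turned it about 173°, so it lies opposite to the filled crate, and lowered it onto the lugs. It touched down with about 5 N.
- **Stack, last check:** The rim is at 171 mm, which puts the crate 81 mm above the filled one, and it is level within 0.002 rad. It is centred within about 1.5 mm with yaw 0.18, and its two-lug end is at the far side.
- **Everything else:** The spare crate, label roll, aerosol and lid stack were within about 1 mm of their starting places. I checked the sprayer only by eye, and it had not visibly moved. The gripper was clear of everything.

No check failed. The two cameras disagreed by 1–2 mm throughout, which is within their calibration.

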